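# Unlock the vial carriage and push it into the reader

## Task

On the vial reader, push the red cam lever round until it lines up with the white mark on the base plate, so that the cam's low point faces the carriage; only then push the blue carriage forward by its orange plate until it is fully home. Do it all by pushing with the fingertips and pick nothing up: leave both vials seated upright in the carriage, do not force the carriage against the cam, and leave the other things on the bench where they are.

Things in the scene. Friction and masses are not known exactly. Their poses are not given: they have to be found in the camera images.
- reader: Fixed slate-grey base plate, 300 x 190 x 14 mm, flat on the bench, turned up to 26 degrees. Origin: centre of its underside. x = forward (the way the carriage slides), y left, z up. On it, at x = -20, y = +-56 mm, two black posts, 22 x 16 mm, tops 60 mm above the bench. Cam axis at x = 55, y = 0. White low-point mark: a stripe along y at x = 55, from y = 48 to 94 mm.
- cam_axis (a point): Point on the cam's fixed vertical axis, (55, 0, 61) mm in the reader's frame: half-way up the lever. The cam is a steel disc of radius 32 mm, its centre 14 mm off the axis, its top 35 mm above the bench; a black hub of radius 13 mm rises on the axis to 78 mm.
- lever_end (a point): Middle of the outer end of the red lever, 61 mm above the bench: an upright blade on the cam running straight out from the hub, 10 mm thick, ending 75 mm from the axis, from 38 to 84 mm above the bench. Push its flat side 45 to 65 mm from the axis: about 5 N turns it, and it stays where it is left.
- cam (a joint): Cam angle in rad. 0 = low point, lever along the reader's +y over the white mark. Grows clockwise seen from above: in the reader's frame the lever points at angle pi/2 - value from x. Stops at -0.6 and 2.85. Starts at 1.7 to 2.6, lever to the front right; turn it counter-clockwise by way of the front (+x) side. Overshoot can be pushed back.
- carriage (a joint): Travel of the blue carriage along the reader's +x in m: 0 at the start, 0.042 fully home (hard stop). About 4 N slides it; it stays where it is left. While the cam is high, its roller meets the cam's rim after 0.015 to 0.03; with the cam low it passes freely.
- push_face (a point): Centre of the rear (-x) face of the orange upright push plate on the carriage, at the start at (-101, 0, 60) mm in the reader's frame, axes as the reader's. The plate is 64 mm wide, 6 thick, 18 to 84 mm above the bench; the block ahead of it is 60 x 70 mm, top at 48 mm. Behind it the base plate runs on for 49 mm, with guide rails at y = +-41 mm, tops at 26 mm.
- vial_a_mid (a point): Middle of the right (-y) loose glass vial with white cap, 21 mm in diameter, 45 mm tall, standing in a pocket 20 mm deep in the carriage with 1.5 mm play; top 73 mm above the bench.
- vial_b_mid (a point): Middle of the left (+y) loose glass vial with yellow cap, the same size.
- reagent: Loose amber bottle, 52 mm in diameter, 85 mm tall, beside the reader. Origin: centre of its underside.
- dropper: Loose white bottle, 40 mm in diameter, 75 mm tall, beside the reader. Origin: centre of its underside.
- beaker: Loose glass beaker, 60 mm in diameter, 70 mm tall, ahead of the reader. Origin: centre of its underside.
- tip_box: Loose violet box, 85 x 120 x 60 mm, to the left. Origin: centre of its underside.
- cuvette_box: Loose clear box, 60 x 60 x 35 mm, to the right. Origin: centre of its underside.

How it is judged:
By the outcome, as a careful person would: the job done as asked, in the order asked, and still so for the second after the job is handed in, with the robot touching nothing.
It also fails if it takes over 48 s, if anything falls off the work surface, if the arm or the gripper's body presses on something with over 40 N, if the wrist force passes 120 N, or if a joint passes its speed limit or range.

## Robot

A 6-joint arm with a two-finger parallel gripper is mounted at the origin on the work surface. World frame = base frame: x ahead of the robot, y to its left, z up, the work surface at z = 0. Lengths are in mm, angles in rad, forces in N, time in s.
With the tool pointing down it reaches from about 350 to 975 mm from the base axis. Payload 7.1 kg.
Tool frame: the origin (TCP) lies midway between the tips of the shut fingers; the grasp point (between the pads) lies 19 mm behind it (ctrl.tcp_to_grasp is the distance from the TCP to the grasp point, in mm); z points along the fingers, y is the line along which they close (so a half turn about z gives the same grasp; the last joint's range is limited). The gripper opens to 88 mm and grips with 3 to 60 N. Pads are 20 mm wide; open, the fingers measure 115 mm over their backs; the gripper's body (75 mm by 178 mm) begins 61 mm behind the grasp point.
Start: joints at [1.091, 0.423, 1.63, -0, 1.089, -0.019], TCP at [277.883, 559.809, 222.675] pointing down, gripper open.
Joint ranges: [-3, 3], [-0.9, 2.11], [0.09, 2.58], [-1.31, 4.45], [0.11, 2.69], [-2.54, 2.54]. Speed limits (rad/s): [2.39, 2.39, 3.01, 3.14, 3.14, 3.14].

## Interface

Orientations are given as a rotation vector (axis times angle).
In Python, from workcell import get_obs, cams, ticket, boxes_of, ctrl gives the robot as it stands.
- The arm moves only by the shell command python3 -m creep 'ROWS' [OPENING]. ROWS is JSON, one flat list of numbers, 4 for each row, row after row: the shift along the world's x, y, z in m, then the turn about the world's z in rad. In form: [tx, ty, tz, spin, tx, ty, tz, spin, ...]. A call has 1 to 10 rows; each row is the pose to reach, as a shift and turn from the pose commanded when the call began; what a row does not reach only later rows make up. A row lasts 1/12 s, in which the tool goes at most 41.7 mm and 7.16 degrees, less where a joint would pass 70% of its speed; a pose out of reach is approached as far as the arm can. A call with a gripper value outside its range is refused whole. OPENING is the opening, from 0 (shut) to 1 (fully open), set as the call begins (- or left out, the last holds). The fingers move at their own pace and stop on an object; the grip force is fixed at half the most. Time passes only in rows, so rows that repeat a pose let the fingers close. It gives the time, the measured TCP pose, the force, the opening and the grip force at its end, in the units of the state.
- get_obs(): the state, without advancing time (a new reading comes with each control period).
- cams.get_image(name): name is "scene" or "side" or "wrist"; returns (picture, depth): 480x640x3 uint8, red, green, blue; 480x640 float32, mm along the optical axis (not along the pixel's ray), 0 where there is no reading.
- cams.get_calibration(name): a dict with "mtx" (3x3 intrinsics, pixels), "R" (3x3) and "t" (3): a world point X has camera coordinates R X + t; the wrist camera has in their place "mount" (4x4, takes a point from camera to tool coordinates, whose origin is the TCP and whose axes are the flange's). Camera axes: x right, y down, z forward; pixel columns grow to the right and rows downward; lengths in mm; the calibration is good to about 2 mm. The wrist camera is an equidistant fisheye: a pixel r from the principal point sees the ray r / f radians off the axis. A picture is of the moment at which its call begins: read the wrist's pose just before it. get_calibration takes no time and is no camera call.
- ticket.close_job(): hands the job in; it is judged then, once.
Trained networks look in the newest picture that a camera, given by its name, has taken for a name from the list of things; names that differ only in an ending like _2 or _b are one class to them, and where a whole thing is asked for, a point or a joint stands for the part that bears it (a point fixed in the world has none). Each returns a list of dicts, best first, with "score" (0 to 1); they miss things now and then, are a little off and sometimes report something else, mostly with a low value. They report only what shows in the picture. A call takes as long as a camera call.
- boxes_of(camera, target): "centre" ([column, row] in pixels, amid what is visible of it).
The state is a dict: "t": time; "qpos": joint angles; "qvel": joint speeds; "joint_torque": joint torques, N m; "ee_pos": TCP position; "orientation": TCP orientation; "ft_force": force on the tool from outside, world axes, zero at the start; "moment": the same for the moment, N m; "width": finger opening in mm; "grasp_force": force on a finger pad.
Only numpy, scipy, OpenCV 4.12 (cv2) and the standard library are available. Lean on these libraries where they do the work, as an engineer would, in place of code of your own. Each camera call takes 0.05 s, during which the arm holds its last target. There are 200 camera calls.

## Working session

There is one attempt and no reset: what is moved stays moved. The work goes in short steps, Python scripts to look and compute and a shell command to move; the robot and the scene stay as the last step left them, time stands still between calls to the robot, and variables do not carry over. Pictures are saved under pics/ and viewed, at most 10 in all, crops included, and the job is handed in when it is done.

```bash
mkdir -p pics; cat > h.py <<'E'
import numpy as np, cv2
from workcell import get_obs, cams, ticket, boxes_of, ctrl
def world(cam, d):
    c=cams.get_calibration(cam); K=np.array(c["mtx"]);R=np.array(c["R"]);t=np.array(c["t"]).ravel()
    v,u=np.mgrid[0:480,0:640]
    P=np.stack([(u-K[0,2])/K[0,0]*d,(v-K[1,2])/K[1,1]*d,d],-1)
    return (P-t)@R   # R^T (P-t)
E
python3 - <<'E'
from h import *
for n in("scene","side"):
    im,d=cams.get_image(n); np.savez(f"pics/{n}0.npz",im=im,d=d); cv2.imwrite(f"pics/{n}0.png",im[...,::-1])
    W=world(n,d)
    for t in("lever_end","push_face","vial_a_mid","reader","reagent","dropper","beaker","tip_box","cuvette_box"):
        r=boxes_of(n,t)
        for b in r[:2]:
            u,v=map(int,b["centre"]); print(n,t,round(b["score"],2),u,v,W[v,u].round())
print(get_obs())
E
```

```text
scene lever_end 0.59 324 239 [593.  -8.  61.]
scene push_face 0.68 387 228 [483.  72.  65.]
scene push_face 0.27 323 241 [592. -12.  53.]
scene vial_a_mid 0.55 377 221 [472.  38.  60.]
scene reader 0.87 350 250 [543.  22.  15.]
scene reagent 0.84 391 294 [623. 181.  56.]
scene dropper 0.58 300 209 [ 534. -134.   43.]
scene beaker 0.66 273 286 [756.  13.  66.]
scene tip_box 0.96 517 344 [584. 396.  61.]
scene cuvette_box 0.97 217 179 [ 575. -392.   38.]
side lever_end 0.87 308 251 [587. -14.  40.]
side push_face 0.85 250 253 [465.  19.  61.]
side vial_a_mid 0.61 252 252 [469.  18.  63.]
side reader 0.68 278 265 [500. -34.  49.]
side reagent 0.79 277 216 [600. 143.  49.]
side dropper 0.55 322 297 [ 520. -163.   45.]
side beaker 0.92 362 233 [723. -32.  50.]
side tip_box 0.6 226 189 [553. 330.  57.]
side cuvette_box 0.82 437 388 [ 551. -422.   34.]
{'t': 1.0, 'qpos': array([ 1.09099276e+00,  4.23074335e-01,  1.62990647e+00,  4.07428130e-05,
        1.08858809e+00, -1.90026773e-02]), 'qvel': array([ 0.00241604,  0.0004594 ,  0.00147248,  0.00129522, -0.00118604,
       -0.00098467]), 'joint_torque': array([-6.85448904e-04, -5.44589961e+01, -2.74052310e+01,  6.44872757e-02,
        1.66658498e-02, -2.76108506e-05]), 'ee_pos': array([277.87803609, 559.81374128, 222.68855295]), 'orientation': array([-7.17459610e-01, -3.05854102e+00, -5.01664336e-05]), 'ft_force': array([-0.09973479, -0.34916403, -0.53145645]), 'moment': array([-0.00544684,  0.00556569, -0.08631041]), 'grasp_force': 0.0, 'width': 87.8019816716874}
```

View pics/scene0.png

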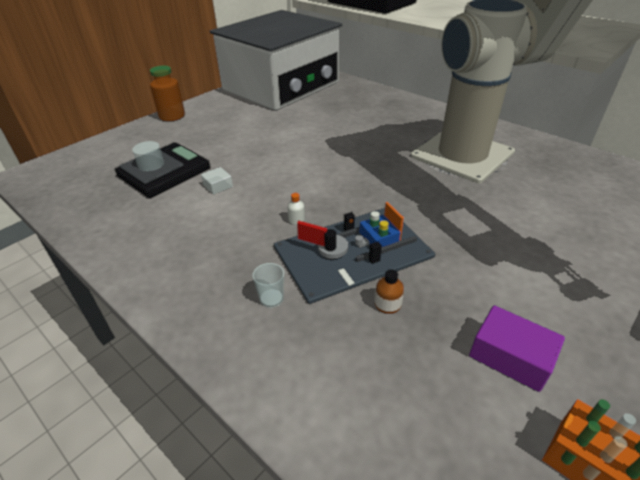

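View pics/side0.png

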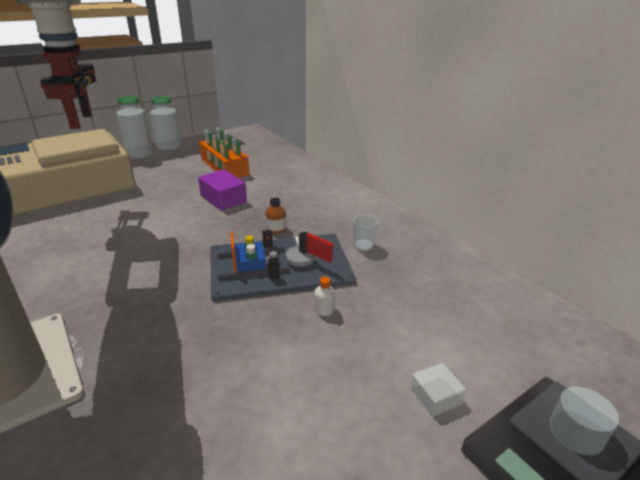

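The scene view shows the reader about (355,250), the red lever at (312,233) pointing front-right, the plate at (395,218) and the mark at (346,277). The side view agrees: lever at (320,247), orange plate at (234,255). Next I'll fit the reader's pose from depth.

```bash
python3 - <<'E'
from h import *
for n in("scene","side"):
    z=np.load(f"pics/{n}0.npz"); im=z["im"];W=world(n,z["d"]); hsv=cv2.cvtColor(im,cv2.COLOR_RGB2HSV)
    H,S,V=[hsv[...,i].astype(int) for i in range(3)]
    reg=(W[...,0]>350)&(W[...,0]<750)&(abs(W[...,1])<220)&(z["d"]>0)
    zt=W[...,2]
    print(n,"bench z",np.median(zt[reg&(zt<10)]))
    m=reg&(H>95)&(H<125)&(S>40)&(S<130)&(V<110)&(zt>5)&(zt<24)
    m=cv2.morphologyEx(m.astype(np.uint8),cv2.MORPH_OPEN,np.ones((2,2)))>0
    P=W[m]; r=cv2.minAreaRect(P[:,:2].astype(np.float32)); print("plate",m.sum(),r,np.median(P[:,2]))
    for nm,mm in (("red",((H<5)|(H>174))&(S>150)),("orange",(H>6)&(H<16)&(S>170)&(zt>20)),("blue",(H>105)&(H<122)&(S>160)),("white",(S<40)&(V>170)&(zt<25)&(zt>5))):
        q=W[reg&mm]; 
        if len(q)<5: print(nm,len(q)); continue
        vx=cv2.fitLine(q[:,:2].astype(np.float32),cv2.DIST_HUBER,0,.01,.01).ravel()
        s=(q[:,:2]-vx[2:])@vx[:2]
        print(nm,len(q),q.mean(0).round(),"dir",vx[:2].round(3),"ends",(vx[2:]+vx[:2]*s.min()).round(),(vx[2:]+vx[:2]*s.max()).round(),"z",q[:,2].min().round(),q[:,2].max().round())
E
```

```text
scene bench z 1.1969211398378392
plate 4727 ((714.7321166992188, 243.53541564941406), (806.7608642578125, 332.16156005859375), 50.454978942871094) 14.99003443006483
red 496 [600. -36.  67.] dir [ 0.298 -0.955] ends [590.  -4.] [610. -68.] z 40.0 87.0
orange 689 [547. 106.  64.] dir [0.82  0.573] ends [404.  25.] [628. 182.] z 44.0 87.0
blue 514 [487.  54.  44.] dir [ 0.21  -0.978] ends [479.  93.] [497.   8.] z 22.0 62.0
white 83 [611.  67.  16.] dir [0.411 0.911] ends [601.  46.] [621.  88.] z 14.0 19.0
side bench z -0.23691556596216412
plate 532 ((359.84149169921875, -296.02545166015625), (883.3749389648438, 234.01968383789062), 64.95600128173828) 13.679701650214307
red 477 [595. -44.  64.] dir [ 0.294 -0.956] ends [584.  -7.] [605. -74.] z 38.0 85.0
orange 278 [537.  26.  64.] dir [0.203 0.979] ends [ 527. -160.] [596. 169.] z 25.0 85.0
blue 346 [471.  33.  44.] dir [ 0.159 -0.987] ends [462.  82.] [475.   0.] z 25.0 50.0
white 9 [614.  76.  14.] dir [0.478 0.878] ends [606.  62.] [618.  84.] z 13.0 15.0
```

```bash
python3 - <<'E'
from h import *
for n in("scene","side"):
    z=np.load(f"pics/{n}0.npz"); im=z["im"];W=world(n,z["d"]); hsv=cv2.cvtColor(im,cv2.COLOR_RGB2HSV)
    H,S,V=[hsv[...,i].astype(int) for i in range(3)]; zt=W[...,2]
    reg=(abs(W[...,0]-540)<210)&(abs(W[...,1]-15)<170)&(z["d"]>0)
    m=reg&(abs(zt-14.5)<5)&(V<115)
    k,l,st,_=cv2.connectedComponentsWithStats(m.astype(np.uint8)); i=1+st[1:,4].argmax(); m=l==i
    P=W[m][:,:2]; (c,s,a)=cv2.minAreaRect(P.astype(np.float32)); print(n,m.sum(),c,s,a)
    # trimmed: extents by percentile, over angles near
    for a in range(-32,0,2):
        x=np.array([np.cos(np.radians(a)),np.sin(np.radians(a))]);y=np.array([-x[1],x[0]])
        lx,hx=np.percentile(P@x,[.5,99.5]);ly,hy=np.percentile(P@y,[.5,99.5])
        print(a,round(hx-lx),round(hy-ly),((lx+hx)/2*x+(ly+hy)/2*y).round())
E
```

```text
scene 5004 (533.9511108398438, 23.095542907714844) (192.419677734375, 301.53973388671875) 67.19744110107422
-32 313 184 [546.  41.]
-30 309 184 [543.  38.]
-28 305 185 [541.  34.]
-26 302 185 [538.  31.]
-24 299 185 [536.  27.]
-22 297 187 [535.  24.]
-20 297 194 [537.  23.]
-18 299 203 [538.  23.]
-16 300 211 [539.  22.]
-14 301 218 [540.  22.]
-12 302 226 [542.  22.]
-10 303 234 [543.  22.]
-8 303 241 [545.  23.]
-6 304 248 [546.  23.]
-4 303 255 [547.  23.]
-2 302 262 [549.  24.]
side 4062 (534.708740234375, 19.503623962402344) (194.94354248046875, 298.3736267089844) 67.37973022460938
-32 310 221 [534.  17.]
-30 307 213 [534.  17.]
-28 303 205 [534.  17.]
-26 300 197 [534.  17.]
-24 297 190 [534.  18.]
-22 297 188 [534.  19.]
-20 299 193 [533.  18.]
-18 302 201 [533.  18.]
-16 306 209 [533.  18.]
-14 309 218 [532.  18.]
-12 312 226 [532.  18.]
-10 315 233 [532.  18.]
-8 318 241 [532.  18.]
-6 321 248 [532.  18.]
-4 323 254 [532.  17.]
-2 325 261 [532.  17.]
```

```bash
python3 -m creep '[0.04,-0.04,0.1,0, 0.08,-0.08,0.15,0, 0.12,-0.12,0.18,0, 0.14,-0.16,0.2,0, 0.14,-0.2,0.2,0, 0.14,-0.24,0.2,0, 0.14,-0.28,0.2,0,0.14,-0.32,0.2,0,0.14,-0.36,0.2,0,0.14,-0.4,0.2,0]' 0
```

```text
t: 1.83
ee_pos: [410.2, 248.8, 413.9]
orientation: [0.717, 3.057, 0.001]
ft_force: [0.8, -0.2, -0.2]
width: 24.5
grasp_force: 0.0
```

```bash
cat >> h.py <<'E'
from scipy.spatial.transform import Rotation as Rr
def wrist():
    o=get_obs(); im,d=cams.get_image("wrist"); c=cams.get_calibration("wrist"); K=np.array(c["mtx"]);M=np.array(c["mount"])
    v,u=np.mgrid[0:480,0:640]; x=(u-K[0,2])/K[0,0]; y=(v-K[1,2])/K[1,1]; th=np.hypot(x,y)+1e-9
    k=np.tan(np.minimum(th,1.5))/th
    P=np.stack([x*k*d,y*k*d,d],-1)@M[:3,:3].T+M[:3,3]
    return im,d,P@Rr.from_rotvec(o["orientation"]).as_matrix().T+o["ee_pos"]
def colours(im,d,W):
    hsv=cv2.cvtColor(im,cv2.COLOR_RGB2HSV);H,S,V=[hsv[...,i].astype(int) for i in range(3)]; zt=W[...,2]
    reg=(abs(W[...,0]-540)<180)&(abs(W[...,1]-15)<130)&(d>0)
    return reg,H,S,V,zt
def line(q):
    vx=cv2.fitLine(q[:,:2].astype(np.float32),cv2.DIST_HUBER,0,.01,.01).ravel(); s=(q[:,:2]-vx[2:])@vx[:2]
    lo,hi=np.percentile(s,[1,99])
    return len(q),"ang %.1f"%np.degrees(np.arctan2(vx[1],vx[0])),"ends",(vx[2:]+vx[:2]*lo).round(1),(vx[2:]+vx[:2]*hi).round(1),"z",np.median(q[:,2]).round(1)
E
python3 -m creep '[0.03,-0.03,0,-0.1, 0.06,-0.06,-0.0,-0.2, 0.08,-0.09,0,-0.3, 0.1,-0.12,0,-0.4, 0.1,-0.15,0,-0.5,0.1,-0.18,0,-0.6,0.1,-0.21,0,-0.7,0.1,-0.24,0,-0.8,0.1,-0.24,0,-0.8,0.1,-0.24,0,-0.8]'
python3 - <<'E'
from h import *
im,d,W=wrist(); np.savez("pics/w1.npz",im=im,d=d,W=W); cv2.imwrite("pics/w1.png",im[...,::-1])
reg,H,S,V,z=colours(im,d,W)
for nm,mm in (("red top",((H<5)|(H>174))&(S>140)&(abs(z-84)<7)),("red",((H<5)|(H>174))&(S>140)),("orange",(H>6)&(H<17)&(S>150)&(abs(z-84)<7)),("white",(S<50)&(V>150)&(abs(z-14)<5))):
    q=W[reg&mm]; print(nm, line(q) if len(q)>9 else len(q))
m=reg&(abs(z-14)<5)&(V<115); print(cv2.minAreaRect(W[m][:,:2].astype(np.float32)))
E
```

```text
t: 2.67
ee_pos: [509.9, 9.4, 413.1]
orientation: [-1.854, -2.536, -0.0]
ft_force: [-0.3, -0.4, 0.3]
width: 0.6
grasp_force: 0.0
red top (315, 'ang -72.5', 'ends', array([585.9,  -7.1]), array([605. , -67.9]), 'z', np.float64(83.3))
red (1058, 'ang -75.8', 'ends', array([569.6,  62.7]), array([602.3, -67.2]), 'z', np.float64(502.4))
orange (207, 'ang 67.5', 'ends', array([431.2,  31.7]), array([454.8,  88.6]), 'z', np.float64(83.6))
white (269, 'ang 69.8', 'ends', array([599.5,  35.1]), array([619.3,  89. ]), 'z', np.float64(14.4))
((559.827880859375, 33.79808044433594), (232.7077178955078, 339.92779541015625), 67.62056732177734)
```

View pics/w1.png

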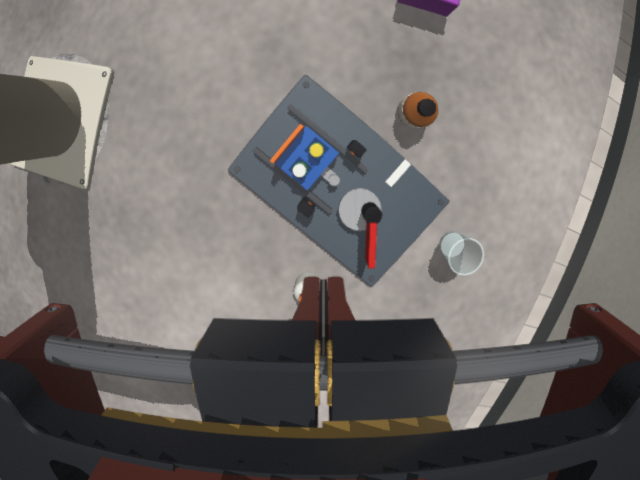

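The wrist view shows the lever at (372,245), the mark at (398,172) and the orange plate at (287,145). All agree with the reader at (534,21), yaw −22.5°, cam axis (584,0), and lever at −72.5°. I'll descend on the lever's clockwise side.

```bash
python3 -m creep '[0.025,-0.025,-0.02,0, 0.045,-0.05,-0.045,0, 0.059,-0.072,-0.08,0, 0.059,-0.072,-0.12,0, 0.059,-0.072,-0.16,0, 0.059,-0.072,-0.2,0, 0.059,-0.072,-0.24,0, 0.059,-0.072,-0.28,0, 0.059,-0.072,-0.31,0, 0.059,-0.072,-0.31,0]' 0; python3 -m creep '[0,0,-0.025,0,0,0,-0.053,0,0,0,-0.053,0,0,0,-0.053,0]'
python3 - <<'E'
import numpy as np
# path: lever angle a, pusher at radius 55, perpendicular offset 18.5 on clockwise side; relative to (569,-63)
A=np.array([584,0.])
for a in np.arange(-72.5,68,6):
    t=np.radians(a);u=np.array([np.cos(t),np.sin(t)]);p=A+55*u+18.5*np.array([u[1],-u[0]])
    print(a,p.round(0),round(np.radians(a+72.5),2))
E
```

```text
t: 3.55
ee_pos: [564.8, -59.4, 97.1]
orientation: [-1.843, -2.533, 0.008]
ft_force: [-0.8, 0.6, 0.0]
width: 0.5
grasp_force: 0.0
t: 3.88
ee_pos: [569.1, -60.6, 50.6]
orientation: [-1.849, -2.538, 0.001]
ft_force: [-0.0, 0.5, 0.4]
width: 0.5
grasp_force: 0.0
-72.5 [583. -58.] 0.0
-66.5 [589. -58.] 0.1
-60.5 [595. -57.] 0.21
-54.5 [601. -56.] 0.31
-48.5 [607. -53.] 0.42
-42.5 [612. -51.] 0.52
-36.5 [617. -48.] 0.63
-30.5 [622. -44.] 0.73
-24.5 [626. -40.] 0.84
-18.5 [630. -35.] 0.94
-12.5 [634. -30.] 1.05
-6.5 [637. -25.] 1.15
-0.5 [639. -19.] 1.26
5.5 [641. -13.] 1.36
11.5 [642.  -7.] 1.47
17.5 [642.  -1.] 1.57
23.5 [642.   5.] 1.68
29.5 [641.  11.] 1.78
35.5 [640.  17.] 1.88
41.5 [637.  23.] 1.99
47.5 [635.  28.] 2.09
53.5 [632.  33.] 2.2
59.5 [628.  38.] 2.3
65.5 [624.  42.] 2.41
```

```bash
python3 -m creep '[0.007,0.002,0,0, 0.014,0.003,0,0, 0.02,0.003,0,0.1, 0.026,0.004,0,0.21, 0.032,0.006,0,0.31, 0.038,0.008,0,0.42, 0.043,0.011,0,0.52, 0.048,0.014,0,0.63, 0.053,0.018,0,0.73, 0.057,0.022,0,0.84]'
```

```text
t: 4.72
ee_pos: [628.1, -40.1, 52.4]
orientation: [0.648, 3.071, -0.001]
ft_force: [-0.6, -4.8, 0.2]
width: 0.3
grasp_force: 2.4
```

```bash
python3 -m creep '[0.004,0.005,0,0.1, 0.008,0.01,0,0.21, 0.011,0.015,0,0.31, 0.013,0.021,0,0.42, 0.015,0.027,0,0.52, 0.016,0.033,0,0.63, 0.016,0.039,0,0.73, 0.016,0.045,0,0.84, 0.015,0.051,0,0.94, 0.014,0.057,0,1.04]'
```

```text
t: 5.55
ee_pos: [643.3, 17.3, 52.7]
orientation: [-0.963, 2.984, -0.004]
ft_force: [2.1, -3.7, -1.1]
width: 0.4
grasp_force: 2.2
```

```bash
python3 -m creep '[-0.003,0.006,0,0.1, -0.005,0.011,0,0.21, -0.008,0.016,0,0.32, -0.012,0.021,0,0.42, -0.012,0.021,0,0.42]'
cat > m.py <<'E'
from h import *
im,d,W=wrist(); cv2.imwrite("pics/wl.png",im[...,::-1])
reg,H,S,V,z=colours(im,d,W); k=get_obs(); print(k["ee_pos"].round(1),k["ft_force"].round(1))
reg&=np.hypot(W[...,0]-584,W[...,1])<85
for nm,mm in (("wrist red top",((H<5)|(H>174))&(S>140)&(abs(z-84)<7)),("white",(S<50)&(V>150)&(abs(z-14)<5))):
    q=W[reg&mm]; print(nm, line(q) if len(q)>9 else len(q))
for n in("scene","side"):
    im,d=cams.get_image(n); W=world(n,d); reg,H,S,V,z=colours(im,d,W)
    np.savez(f"pics/{n}l.npz",im=im,d=d)
    cv2.imwrite(f"pics/{n}l.png",cv2.resize(im[150:350,200:460,::-1],None,fx=3,fy=3))
    q=W[reg&((H<5)|(H>174))&(S>140)&(np.hypot(W[...,0]-584,W[...,1])<95)]; print(n,line(q) if len(q)>9 else len(q))
    q=q[q[:,2]>78]; print(n,"top",line(q) if len(q)>9 else len(q))
E
python3 m.py
```

```text
t: 5.97
ee_pos: [630.1, 43.1, 52.6]
orientation: [-1.551, 2.732, -0.018]
ft_force: [0.8, 0.4, 1.5]
width: 0.4
grasp_force: 0.9
[630.   42.9  52.3] [2.3 0.5 0.6]
wrist red top (3053, 'ang 56.2', 'ends', array([589.1,   8.9]), array([614. ,  46.2]), 'z', np.float64(83.5))
white (28821, 'ang 77.0', 'ends', array([541. , -74.1]), array([577.6,  84.4]), 'z', np.float64(13.6))
scene (242, 'ang -40.5', 'ends', array([622.2,  64.9]), array([667.8,  25.9]), 'z', np.float64(85.4))
scene top (156, 'ang -33.8', 'ends', array([620.6,  63.2]), array([669.4,  30.6]), 'z', np.float64(146.9))
side (70, 'ang 54.6', 'ends', array([588.5,   4.5]), array([625.1,  56. ]), 'z', np.float64(83.3))
side top (67, 'ang 55.0', 'ends', array([588.8,   4.2]), array([625.1,  56. ]), 'z', np.float64(83.3))
```

```bash
python3 -m creep '[-0.003,0.001,0,0.06, -0.006,0.002,0,0.12, -0.009,0.0035,0,0.17, -0.009,0.0035,0,0.17,-0.009,0.0035,0,0.17]'; python3 m.py
```

```text
t: 6.53
ee_pos: [614.3, 66.5, 47.1]
orientation: [1.714, -2.604, 0.1]
ft_force: [0.9, 1.2, 0.5]
width: 0.6
grasp_force: 0.8
[614.3  66.2  47. ] [2.1 1.3 1.5]
wrist red top (4065, 'ang 80.4', 'ends', array([585.3,  11.1]), array([594.9,  67.5]), 'z', np.float64(83.5))
white (19641, 'ang 51.5', 'ends', array([521. , -53.9]), array([622.5,  73.8]), 'z', np.float64(13.6))
scene (228, 'ang 61.6', 'ends', array([588.1,  12.4]), array([624.9,  80.4]), 'z', np.float64(72.0))
scene top (97, 'ang -39.6', 'ends', array([604.8,  86.1]), array([647.4,  51. ]), 'z', np.float64(179.1))
side (199, 'ang 80.3', 'ends', array([583.3,   7.9]), array([593.6,  68.1]), 'z', np.float64(74.1))
side top (82, 'ang 80.8', 'ends', array([585.6,   7.8]), array([595.2,  67.3]), 'z', np.float64(82.8))
```

View pics/wl.png

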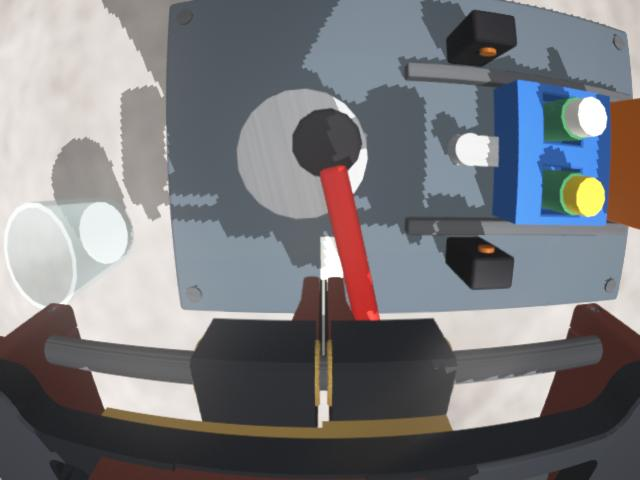

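The picture shows the lever overshot, past the mark at (332,258), to about 80°. The tool also wandered off its commanded pose, so I'll check the joints.

```bash
python3 - <<'E'
from h import *
o=get_obs(); print(o["qpos"].round(3),o["t"],Rr.from_rotvec(o["orientation"]).as_matrix().round(3))
E
```

```text
[ 0.121  0.647  1.74  -0.099  0.75  -2.541] 6.6833 [[-0.397 -0.918  0.016]
 [-0.916  0.395 -0.066]
 [ 0.054 -0.041 -0.998]]
```

The overshoot came from joint 6 reaching its limit. I'll back the spin off, rise, and come round to push the lever back from its other side.

```bash
python3 -m creep '[0.012,-0.002,0,-0.08, 0.02,-0.004,0.02,-0.2, 0.02,-0.004,0.05,-0.32, 0.02,-0.004,0.08,-0.44, 0.02,-0.004,0.1,-0.56, 0.01,0,0.1,-0.68, -0.01,0,0.1,-0.8,-0.03,0,0.1,-0.92,-0.05,0,0.1,-1.04,-0.05,0,0.1,-1.16]'; python3 m.py; python3 -c "
from h import *;print(get_obs()['qpos'].round(3))"
```

```text
t: 7.52
ee_pos: [559.1, 65.5, 145.8]
orientation: [-0.003, -3.08, 0.063]
ft_force: [-0.0, 1.6, 0.1]
width: 0.5
grasp_force: 0.0
[561.2  65.5 146.2] [-0.6 -1.3  0.4]
wrist red top (782, 'ang 82.1', 'ends', array([584. ,  11.2]), array([588.7,  45.1]), 'z', np.float64(83.3))
white (54, 'ang -2.3', 'ends', array([505.4,  24.4]), array([630.1,  19.4]), 'z', np.float64(13.5))
scene (813, 'ang 87.5', 'ends', array([591.5,  -6.3]), array([595.5,  87.1]), 'z', np.float64(83.5))
scene top (481, 'ang -87.6', 'ends', array([588.5,  88.9]), array([592.7,  -8.3]), 'z', np.float64(203.1))
side (177, 'ang 80.0', 'ends', array([583.2,   9. ]), array([593.9,  69.2]), 'z', np.float64(71.5))
side top (61, 'ang 80.3', 'ends', array([584.6,   8.8]), array([594.6,  67.5]), 'z', np.float64(82.9))
[ 0.114  0.465  1.772 -0.042  0.965 -1.439]
```

```bash
python3 -m creep '[0,-0.006,0,-0.12, 0,-0.012,-0.01,-0.24, 0,-0.012,-0.03,-0.36, 0,-0.012,-0.05,-0.36, 0,-0.012,-0.07,-0.36, 0,-0.012,-0.079,-0.36, 0,-0.012,-0.079,-0.36]'; python3 -m creep '[0.004,0,0,0, 0.008,0,0,0, 0.012,0,0,0, 0.016,0,0,0, 0.02,0,0,0, 0.024,0,0,0, 0.024,0,0,0]'; python3 m.py
```

```text
t: 8.25
ee_pos: [562.5, 53.8, 65.4]
orientation: [-0.54, -3.028, 0.048]
ft_force: [-0.1, -0.2, -0.2]
width: 0.7
grasp_force: 0.0
t: 8.83
ee_pos: [587.1, 53.9, 67.9]
orientation: [-0.543, -3.029, 0.048]
ft_force: [-4.1, -2.0, 0.1]
width: 0.4
grasp_force: 1.6
[587.2  53.9  68. ] [-3.8 -0.9  0.6]
wrist red top (26, 'ang -21.3', 'ends', array([589.5,  53.5]), array([606.9,  46.7]), 'z', np.float64(83.9))
white (692, 'ang 31.0', 'ends', array([515.4,  11.7]), array([620.9,  75. ]), 'z', np.float64(14.4))
scene (530, 'ang 68.7', 'ends', array([582.3, -17.7]), array([616.4,  69.7]), 'z', np.float64(79.2))
scene top (281, 'ang 70.3', 'ends', array([581.9, -18.7]), array([613.8,  70.6]), 'z', np.float64(85.7))
side (71, 'ang 69.4', 'ends', array([586.,   7.]), array([603.1,  52.4]), 'z', np.float64(82.1))
side top (50, 'ang 66.3', 'ends', array([585.9,   7. ]), array([605. ,  50.6]), 'z', np.float64(83.4))
```

```bash
python3 -m creep '[-0.01,0,0,0, -0.02,0,0,0, -0.02,0,0.03,0, -0.02,0,0.07,0, -0.04,0,0.11,0, -0.07,0,0.14,0,-0.1,0,0.16,0, -0.13,0,0.18,0,-0.13,0,0.18,0,-0.13,0,0.18,0]'; python3 m.py
python3 - <<'E'
from h import *
im,d,W=wrist(); reg,H,S,V,z=colours(im,d,W)
reg&=(abs(z)<120)
for nm,mm in (("red",((H<5)|(H>174))&(S>140)&(abs(z-84)<5)),("orange",(H>6)&(H<17)&(S>150)&(abs(z-84)<5)),("mark",(S<40)&(V>170)&(abs(z-14)<4)&(np.hypot(W[...,0]-612,W[...,1]-65)<32))):
    q=W[reg&mm]; print(nm, line(q) if len(q)>9 else len(q))
E
```

```text
t: 9.82
ee_pos: [457.3, 54.3, 249.2]
orientation: [-0.544, -3.036, 0.045]
ft_force: [0.2, -0.0, 0.3]
width: 0.4
grasp_force: 0.0
[457.9  54.3 248.3] [-0.2  0.1 -0.3]
wrist red top 0
white 0
scene (411, 'ang 68.0', 'ends', array([589.5,   2.7]), array([616.7,  69.9]), 'z', np.float64(71.5))
scene top (158, 'ang 67.3', 'ends', array([586.8,   3.2]), array([614.9,  70.3]), 'z', np.float64(84.2))
side (91, 'ang 70.4', 'ends', array([587.8,   8.3]), array([607.5,  63.5]), 'z', np.float64(82.6))
side top (65, 'ang 67.6', 'ends', array([587.8,   8.4]), array([610. ,  62.1]), 'z', np.float64(83.4))
red 0
orange (492, 'ang 67.4', 'ends', array([430. ,  31.5]), array([453.7,  88.4]), 'z', np.float64(83.6))
mark 0
```

View pics/wl.png

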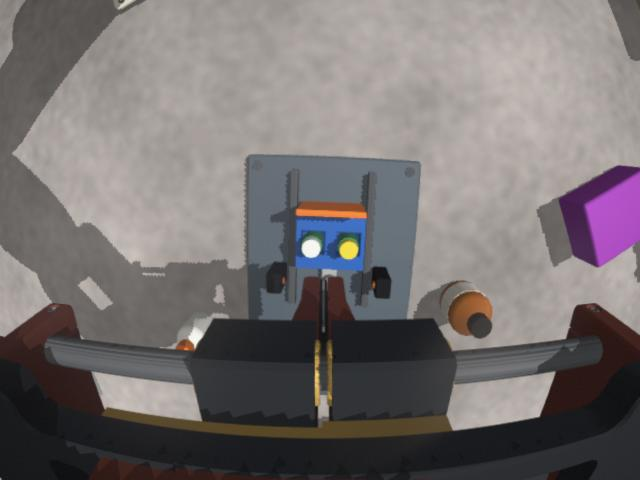

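Lever reads 67.3–67.6° against the mark direction of 67.4°, so it is lined up. The last picture shows the carriage unmoved, with the orange plate at (331,210) and both vials seated at (311,247) and (348,248). Next I go down behind the push plate.

```bash
python3 -m creep '[-0.025,0.01,0,0, -0.045,0.019,-0.01,0, -0.045,0.019,-0.045,0, -0.045,0.019,-0.08,0, -0.045,0.019,-0.115,0, -0.045,0.019,-0.15,0, -0.045,0.019,-0.18,0, -0.045,0.019,-0.202,0,-0.045,0.019,-0.202,0]'; python3 -m creep '[0.005,-0.002,0,0, 0.009,-0.004,0,0, 0.014,-0.006,0,0, 0.018,-0.008,0,0, 0.023,-0.01,0,0, 0.028,-0.012,0,0, 0.032,-0.013,0,0]'
```

```text
t: 10.77
ee_pos: [410.0, 72.6, 41.2]
orientation: [-0.543, -3.023, 0.051]
ft_force: [-0.4, -0.1, 0.6]
width: 0.5
grasp_force: 0.0
t: 11.35
ee_pos: [445.2, 59.7, 46.2]
orientation: [-0.544, -3.032, 0.047]
ft_force: [-3.9, 0.4, 2.3]
width: 0.5
grasp_force: 1.7
```

```bash
python3 -m creep '[0.003,-0.001,0,0, 0.006,-0.0025,0,0, 0.009,-0.004,0,0, 0.012,-0.005,0,0, 0.012,-0.005,0,0]';python3 -m creep '[0.002,-0.001,0,0, 0.004,-0.002,0,0, 0.006,-0.0025,0,0, 0.008,-0.0035,0,0, 0.008,-0.0035,0,0]'
```

```text
t: 11.77
ee_pos: [457.4, 54.8, 45.6]
orientation: [-0.544, -3.032, 0.047]
ft_force: [-0.6, 0.4, 0.3]
width: 0.3
grasp_force: 0.3
t: 12.18
ee_pos: [465.2, 51.5, 45.5]
orientation: [-0.544, -3.032, 0.047]
ft_force: [-0.9, 1.8, -0.3]
width: 0.3
grasp_force: 0.7
```

Travel is about 37 mm and the force is still low. I'll finish gently until the stop shows up as force.

```bash
python3 -m creep '[0.001,-0.0005,0,0, 0.002,-0.001,0,0, 0.003,-0.001,0,0, 0.004,-0.0015,0,0, 0.004,-0.0015,0,0]';python3 -m creep '[0.0005,0,0,0, 0.001,-0.0005,0,0,0.0015,-0.0005,0,0,0.002,-0.001,0,0]'
```

```text
t: 12.6
ee_pos: [466.4, 50.8, 45.5]
orientation: [-0.544, -3.027, 0.046]
ft_force: [-8.0, 9.1, 7.0]
width: 0.7
grasp_force: 5.9
t: 12.93
ee_pos: [466.5, 50.6, 45.4]
orientation: [-0.545, -3.023, 0.046]
ft_force: [-16.1, 19.5, 13.2]
width: 0.4
grasp_force: 11.6
```

Force is rising against a stop. I'll back off along −x and measure the carriage.

```bash
python3 -m creep '[-0.006,0.0025,0,0, -0.02,0.008,0,0, -0.04,0.016,0,0, -0.05,0.02,0.03,0, -0.05,0.02,0.07,0, -0.05,0.02,0.11,0,-0.05,0.02,0.15,0,-0.05,0.02,0.19,0,-0.05,0.02,0.19,0]'; python3 - <<'E'
from h import *
im,d,W=wrist(); cv2.imwrite("pics/wf.png",im[...,::-1])
def orr(nm,im,d,W):
    reg,H,S,V,z=colours(im,d,W); reg&=(W[...,0]<540)&(abs(W[...,1]-40)<60)
    q=W[reg&(H>6)&(H<17)&(S>150)&(abs(z-84)<5)]; print(nm,line(q) if len(q)>9 else len(q), ((q[:,:2]-[440.2,61.4])@[.924,-.383]).mean()-3 if len(q) else "")
orr("wrist",im,d,W)
for n in("scene","side"):
    z=np.load(f"pics/{n}l.npz"); orr(n+" before",z["im"],z["d"],world(n,z["d"]))
    im,d=cams.get_image(n); orr(n,im,d,world(n,d))
E
python3 m.py
```

```text
t: 13.68
ee_pos: [425.5, 69.5, 242.7]
orientation: [-0.546, -3.045, 0.041]
ft_force: [0.7, 0.2, 0.1]
width: 0.7
grasp_force: 0.0
wrist (158, 'ang 67.4', 'ends', array([468.2,  15.4]), array([492.4,  73.5]), 'z', np.float64(83.3)) 40.65373767650894
scene before (76, 'ang 67.4', 'ends', array([433.6,  32.6]), array([456.7,  88. ]), 'z', np.float64(84.0)) 1.834281692322267
scene (84, 'ang 67.3', 'ends', array([472.3,  16.8]), array([495.9,  73.1]), 'z', np.float64(84.0)) 43.58808957375614
side before (40, 'ang 66.7', 'ends', array([431.3,  27.7]), array([454.7,  82. ]), 'z', np.float64(83.6)) 2.046714876322186
side (44, 'ang 67.4', 'ends', array([470.3,  12.2]), array([493.2,  67.1]), 'z', np.float64(83.4)) 43.860712776405165
[420.2  68.9 234.7] [-0.5  1.  -0.7]
wrist red top 0
white 0
scene (408, 'ang 68.0', 'ends', array([589. ,   0.8]), array([616.8,  69.6]), 'z', np.float64(71.6))
scene top (154, 'ang 67.2', 'ends', array([586.6,   2. ]), array([615.2,  70.3]), 'z', np.float64(84.4))
side (93, 'ang 69.2', 'ends', array([586.7,   7.1]), array([608.7,  64.9]), 'z', np.float64(82.5))
side top (63, 'ang 67.9', 'ends', array([587.5,   6.7]), array([610.8,  64.2]), 'z', np.float64(83.3))
```

View pics/wf.png

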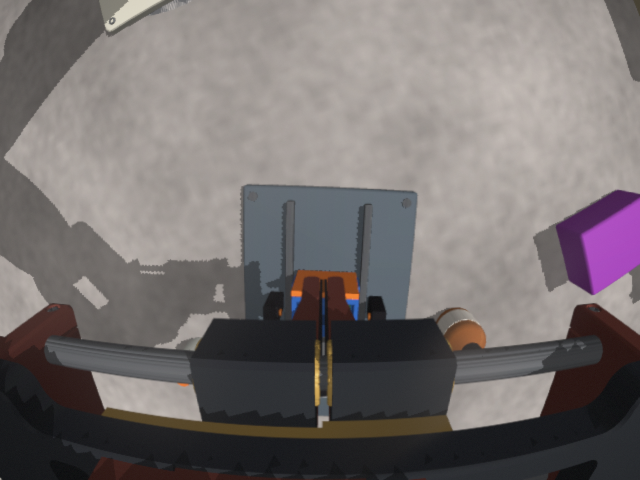

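View pics/scenel.png

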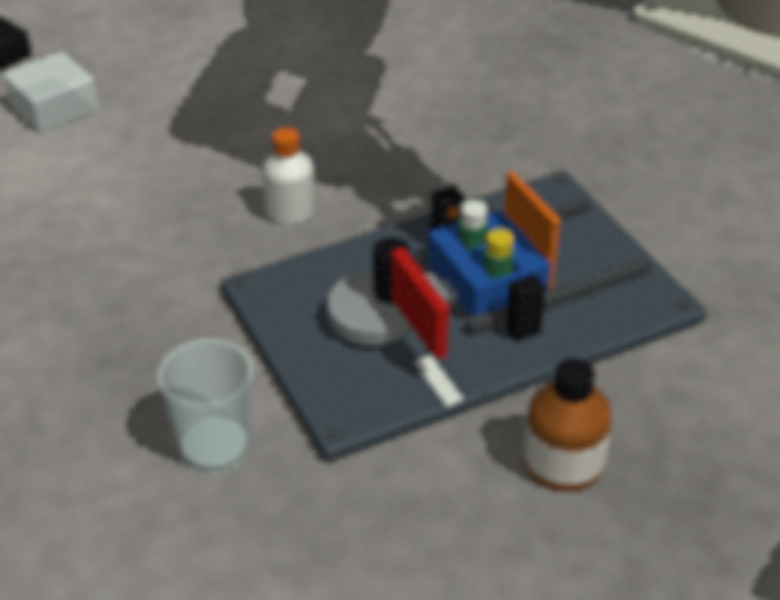

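The carriage has moved 41.8 mm in both camera views, which is fully home. The crop shows the lever in line with the mark at (440,380), both vials upright at (474,222) and (499,250), and the bottles standing. Handing in.

```bash
python3 -c "
from h import *; print(ticket.close_job())"
```

```text
the job is handed in; nothing more can be done
None
```

I handed the job in at about 14 s: the lever is on the white mark to within about 1° (after one overshoot, pushed back), the carriage is home at about 41.8 mm, and both vials are upright. The bottles and beaker still stand, but I did not re-measure the bench items. During the overshoot joint 6 read -2.541 against its -2.54 limit, which the judge may count as out of range.

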